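Wind up the tilting pouring table and rack the coated tile

TASK

The tile on the pouring table has just been coated. Without touching the coated face, slide the tile squarely up against the toe lip of the flat leaf, wind the handwheel two full turns clockwise (seen from above) so that the leaf carries the tile up to its full lean, then push the tile along the lip by its edge into the empty front slot of the drying rack until it is fully home against the end board. Leave the tiles already in the rack and the bottles and cup behind the gear case where they are.

Things in the scene. Friction and masses are not known exactly. Their poses are not given: they have to be found in the camera images.
- station: Pouring station fixed to the table. From right to left (station -y to +y) on a plywood base: grey gear case with a horizontal handwheel, tilting aluminium leaf, drying rack of three slots between rows of leaning steel pins; behind the leaf a grey pouring board. Origin on the table below the tilt axis, mid-leaf; x away from the robot, y to the left. Tilt axis: along y at x 0, z 45 mm.
- board (a point): Fixed: centre of the level pouring board's top (z 53 mm), which is 124 mm along station x, 190 mm along y, and flush with the flat leaf. Axes as the station.
- leaf (a joint): Tilt of the leaf in rad: 0 flat, 1.257 (72 degrees) at full lean after two turns of the wheel, stop 1.267. Its far edge rises; raised, its face looks to the robot, leaning 18 degrees back from upright, and the tile stands on the toe lip. Moved only by the handwheel through a 10:1 self-locking worm.
- toe (a point): Fixed: foot of the toe lip, where the flat leaf's face meets the lip's tile side, mid-length, z 53 mm. Axes as the station. The lip, along the leaf's robot-side edge, is 4 mm thick and stands 10 mm above the face. A tile seated squarely has its centre 47.5 mm further along station x and its long side along station y.
- leaf_edge (a point): Fixed: where the middle of the leaf's far edge is when flat. The leaf's face is 60 mm deep (toe to far edge) and 150 mm long (station y -75 to +75 mm). When raised this edge is 60 mm up the lean, at about z 105 mm, so the tile's top 35 mm stand free above it.
- handwheel (a joint): Angle of the handwheel in rad: 0 at the start (leaf flat), growing clockwise seen from above; two full turns = 12.57, stop about 12.67. Needs about 2 N at the crank grip and stays where it is left. Rim 99 mm across, its top at z 108 mm.
- wheel_axis (a point): Fixed: point on the handwheel's vertical axis, level with the middle of the crank grip (z 131 mm), at station x 0, y -140 mm. The gear case below it is 46 x 50 mm, top at z 78 mm.
- grip (a point): Middle of the handwheel's black crank grip: upright, round, 19 mm thick (21 mm near the top), 41 mm tall (z 109 to 150 mm), 36 mm from the wheel axis, turning freely on its own spindle. At the start it is on the robot's side of the axis (station -x).
- tile: The tile to be racked: terracotta slab 95 x 130 x 9 mm with a white coated face, loose, 0.2 to 0.3 kg, lying coated face up and a little askew on the pouring board and leaf. Origin at the centre of its underside; x along the 95 mm side, y along the 130 mm side, z out of the coated face. Slides easily (friction about 0.3).
- tile_centre (a point): Centre of the tile, half-way through the 9 mm slab. Axes as the tile.
- tile_coat: The white coating on the tile, 85 x 120 mm, standing 1.5 mm above the slab and ending 5 mm short of its edges all round: not to be touched. Only the slab's bare edges may be pushed. Origin at the centre of its underside.
- slot_mouth (a point): Fixed: mid-width of the front slot at its open mouth (station y 91 mm), level with the raised lip. The slot continues the raised leaf with the same lean: floor 1 mm lower than the lip, back pins 1.5 mm behind the leaf's face, front pins 15 mm before the back pins. Pins rise to about z 98 mm. Between leaf and mouth is a gap of 16 mm.
- slot_home (a point): Fixed: where the tile's centre is when it is fully home in the empty front slot, its leading short edge against the upright end board (station y 211 mm, top z 107 mm). At home the tile's top is at about z 139 mm and it sticks 10 mm out of the mouth, clear of the leaf. Axes as the station.
- racked_1_centre (a point): Centre of a tile of the same kind that already stands in the middle slot, 22 mm behind the front slot; loose, to be left alone.
- racked_2_centre (a point): Centre of a tile that already stands in the rear slot, 44 mm behind the front slot; loose, to be left alone.
- bottle_a: Resin dropper bottle with a blue label, 33 mm thick, 102 mm tall, behind the gear case, loose; origin at its foot. Leave alone.
- bottle_b: Resin dropper bottle with a green label, 30 mm thick, 86 mm tall, behind the gear case, loose; origin at its foot. Leave alone.
- cup_a: Small mixing cup, 41 mm across, 28 mm tall, behind the gear case, loose; origin at its foot. Leave alone.
Mind the look-alikes: they are no part of the job. Leave any yellow look-alike of the tile alone.

How it is judged (in metres and radians):
On the way, in this order (a step that is already met when the one before it is completed fails the run):
1. the tile lies square against the toe lip on the flat leaf (x of tile_centre in the frame of toe below 0.0505 m and angle between the y axis of tile and the y axis of station, either way round below 0.04 rad and y of tile_centre in the frame of toe between -0.03 and 0.03 m and angle between tile's own z axis and vertical below 0.05 rad and value of joint leaf below 0.05 rad), for 0.2 s.
2. the leaf is wound up to its full lean (two turns, at least 1.23 rad) with the tile standing on its lip (value of joint leaf above 1.23 rad and angle between tile's own z axis and vertical between 1.177 and 1.337 rad and y of tile_centre in the frame of toe below 0.06 m), for 0.2 s.
At the end, for the whole second after the job is handed in: The tile stands at rest and released in the front slot of the rack, its centre within 6 mm of slot_home along each station axis, long side along the slot (within 0.06 rad), leaning back 18 degrees (within 0.08 rad); the two other tiles are within 12 mm of where they stood (x of tile_centre in the frame of slot_home between -0.006 and 0.006 m and y of tile_centre in the frame of slot_home between -0.006 and 0.006 m and z of tile_centre in the frame of slot_home between -0.006 and 0.006 m and angle between the y axis of tile and the y axis of station, either way round below 0.06 rad and angle between tile's own z axis and vertical between 1.177 and 1.337 rad and linear speed of tile below 0.01 m/s and contact force between the fingers and tile below 0.05 N and distance of each of racked_1_centre, racked_2_centre from where it was at the start of the episode below 0.012 m); the robot touches nothing.
It fails at once if the robot touches the coated face of the tile (0.3 N) (contact force between any of the fingers, the arm and tile_coat above 0.3 N).
It fails at once if the tile falls off the station (height (world z) of tile_centre below 0.045 m).
It fails at once if a tile already racked is shifted more than 12 mm (distance of any of racked_1_centre, racked_2_centre from where it was at the start of the episode above 0.012 m).
It fails at once if a bottle or the cup behind the gear case is shifted more than 20 mm (distance of any of bottle_a, bottle_b, cup_a from where it was at the start of the episode above 0.02 m).
It also fails if it takes over 72 s, if anything falls off the work surface, if the arm or the gripper's body presses on something with over 40 N, if the wrist force passes 120 N, or if a joint passes its speed limit or range.

ROBOT

A 6-joint arm with a two-finger parallel gripper is mounted at the origin on a cart in front of the work surface, level with it; the furniture and walls round the work are solid. World frame = base frame: x ahead of the robot, y to its left, z up, the work surface at z = 0. Lengths are in m, angles in degrees, forces in N, time in s.
With the tool pointing down it reaches from about 0.275 to 0.975 m from the base axis. Payload 8.4 kg.
Tool frame: the origin (TCP) lies between the finger pads; the fingertips stand 19 mm ahead of it and the grasp point (between the pads) is the TCP; z points along the fingers, y is the line along which they close (so a half turn about z gives the same grasp; the last joint's range is limited). The gripper opens to 92 mm and grips with 3 to 60 N. Pads are 20 mm wide; open, the fingers measure 128 mm over their backs; the gripper's body (75 mm by 189 mm) begins 69 mm behind the grasp point.
Start: joints at [71.138, 20.225, 93.587, -0, 66.188, -0.138], TCP at [0.201, 0.592, 0.234] pointing down, gripper open.
Joint ranges: [-150.9, 150.9], [-52.94, 120.26], [3.33, 152.33], [-74.26, 254.26], [0, 154.13], [-172.89, 172.89]. Speed limits (degrees/s): [127.2, 127.2, 159.86, 180, 180, 180].

INTERFACE

Orientations are given as [roll, pitch, yaw] about the fixed x, y, z axes, in that order (R = Rz(yaw) Ry(pitch) Rx(roll)).
In Python, from bench import r gives the robot as it stands. The module is installed in compiled form; this text tells all that it offers.
- The arm moves only by the tool drive_tool, never from a script. Its argument "series" is a list of rows, each a list of 6 numbers: the shift along the tool's x, y, z in m, then the turn, a rotation vector about the tool's x, y, z in degrees. In form: [[x, y, z, rx, ry, rz], ...]. A call has 1 to 8 rows; each row is the pose to reach, as a shift and turn from the pose commanded when the call began, along the tool's axes at that moment; what a row does not reach only later rows make up. A row lasts 1/12 s, in which the tool goes at most 41.7 mm and 7.16 degrees, less where a joint would pass 70% of its speed; a pose out of reach is approached as far as the arm can. A call with a gripper value outside its range is refused whole. "gripper" is the opening, from 0 (shut) to 1 (fully open), set as the call begins (left out, the last holds). The fingers move at their own pace and stop on an object; "squeeze" is the grip in N (left out, the last holds). Time passes only in rows, so rows that repeat a pose let the fingers close. It gives the time, the measured TCP pose, the force, the opening and the grip force at its end, in the units of the state.
- r.observe(): the state, without advancing time (a new reading comes with each control period).
- r.get_image(name): name is "scene" or "top"; returns a dict with "pixels" (420x560x3 uint8, blue, green, red), "K" (3x3 intrinsics, pixels), "k1" (the pictures are not rectified: a ray, as slopes to the right and down, at radius r is drawn at 1 + k1 r^2 times it, then the intrinsics apply), "view" (4x4, takes a point from world to camera coordinates). Camera axes: x right, y up, looking along -z (the intrinsics and any distortion apply to the point x, -y, -z); pixel columns grow to the right and rows downward; lengths in m; the calibration is good to about 2 mm. A picture is of the moment at which its call begins. There is no depth.
- r.sign_off(): hands the job in; it is judged then, once.
The state is a dict: "time": time; "joint_pos": joint angles; "joint_vel": joint speeds; "joint_efforts": joint torques, N m; "eef_pos": TCP position; "eef_rot": TCP orientation; "force": force on the tool from outside, world axes, zero at the start; "moment": the same for the moment, N m; "width": finger opening in m; "grip_force": force on a finger pad.
Only numpy, scipy, OpenCV 4.12 (cv2) and the standard library are available. Lean on these libraries where they do the work, as an engineer would, in place of code of your own. Each camera call takes 0.05 s, during which the arm holds its last target. There are 200 camera calls.

## Working session

There is one attempt and no reset: what is moved stays moved. The work goes in short steps, Python scripts to look and compute and a tool call to move; the robot and the scene stay as the last step left them, time stands still between calls to the robot, and variables do not carry over. Pictures are saved under pics/ and viewed, at most 10 in all, crops included, and the job is handed in when it is done.

Besides the shell and the picture viewer there is one more tool, called after "Call:" as name(argument=value, ...) on one line, values as JSON. drive_tool: Moves the arm, as the interface text tells. Its arguments: {"type":"object","properties":{"series":{"type":"array","items":{"type":"array","items":{"type":"number"}}},"gripper":{"type":"number"},"squeeze":{"type":"number"}},"required":["series"]}

```bash
ls; mkdir -p pics; python3 - <<'E'
from bench import r
import cv2
print(r.observe())
for n in("scene","top"):
    d=r.get_image(n); cv2.imwrite(f"pics/{n}0.png",d["pixels"]); print(n,d["K"],d["k1"],d["view"])
E
```

```text
pics
{'time': 0.0, 'joint_pos': array([ 7.11368655e+01,  2.02627861e+01,  9.36283468e+01,  5.44275538e-05,
        6.61877394e+01, -1.35141588e-01]), 'joint_vel': array([ 0.00794165, -0.00584566, -0.01320799,  0.03659276, -0.02280867,
        0.05552796]), 'joint_efforts': array([ 8.58086150e-04, -5.93831027e+01, -3.34217298e+01,  6.97363028e-02,
        2.34043499e-02, -1.65113302e-04]), 'eef_pos': array([0.20049739, 0.59147725, 0.23286586]), 'eef_rot': array([-1.79921128e+02, -2.35797082e-04,  1.61271985e+02]), 'force': array([-0.10037649, -0.29202269, -0.13089644]), 'moment': array([-0.07141864,  0.05474631, -0.01838857]), 'grip_force': 0.0, 'width': 0.09166437875922878}
scene [[500.04433641   0.         280.06651385]
 [  0.         500.04433641 202.79861294]
 [  0.           0.           1.        ]] -0.15711453502112235 [[ 0.71076947 -0.70341252  0.00419379 -0.39691147]
 [ 0.37054483  0.37947472  0.84775909 -0.29037598]
 [-0.5979158  -0.60100728  0.53036492 -0.75823473]
 [ 0.          0.          0.          1.        ]]
top [[408.21142607   0.         277.52149857]
 [  0.         408.21142607 211.95172472]
 [  0.           0.           1.        ]] -0.10294628249648773 [[-0.19690926 -0.98041445 -0.00377449  0.09109514]
 [ 0.95970828 -0.19353489  0.20372595 -0.53965468]
 [-0.20046636  0.03649311  0.97902068 -0.84118148]
 [ 0.          0.          0.          1.        ]]
```

View pics/scene0.png

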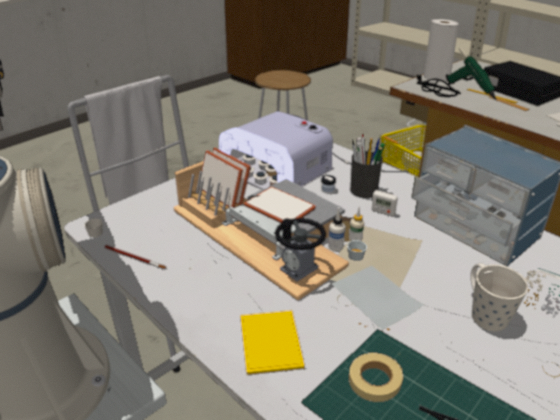

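View pics/top0.png

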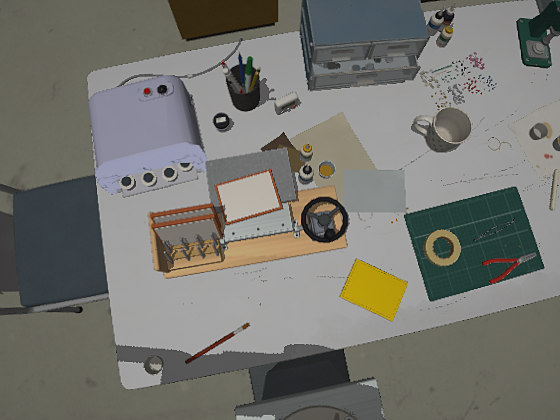

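The scene shows the station mid-picture (rack at ~(215,185), tile at (282,204), wheel at (300,235)). The yellow look-alike is at (270,340). In the top view the tile is at (249,195), the wheel at (325,219), the rack at (185,240) and the yellow look-alike at (374,289). I choose the white-coated terracotta slab at (249,195) and check it in a close crop.

```bash
cat > h.py <<'E'
import numpy as np, cv2
from bench import r
def und(d,px):
    K=d["K"]; return cv2.undistortPoints(np.array(px,float).reshape(-1,1,2),K,np.array([d["k1"],0,0,0.]))[:,0]
def at_z(d,px,z):
    V=np.array(d["view"]);R,t=V[:3,:3],V[:3,3]; c=-R.T@t; out=[]
    for (a,b),zz in zip(und(d,px),np.broadcast_to(z,len(px))):
        v=R.T@np.array([a,-b,-1]); out.append(c+v*(zz-c[2])/v[2])
    return np.array(out)
def proj(d,P):
    V=np.array(d["view"]);q=np.atleast_2d(P)@V[:3,:3].T+V[:3,3]; a=q[:,0]/-q[:,2]; b=-q[:,1]/-q[:,2]
    s=1+d["k1"]*(a*a+b*b); K=d["K"]; return np.c_[K[0,0]*a*s+K[0,2],K[1,1]*b*s+K[1,2]]
def crop(d,x0,y0,x1,y1,k,name):
    cv2.imwrite("pics/"+name,cv2.resize(d["pixels"][y0:y1,x0:x1],None,fx=k,fy=k,interpolation=cv2.INTER_CUBIC))
E
python3 - <<'E'
from h import *
d=r.get_image("top"); print(proj(d,[[.2,.59,.23],[0,0,0]])); crop(d,140,140,360,290,3.6,"t1.png")
E
```

```text
[[-22.77768135 448.18526105]
 [319.80202068 462.42480675]]
```

View pics/t1.png

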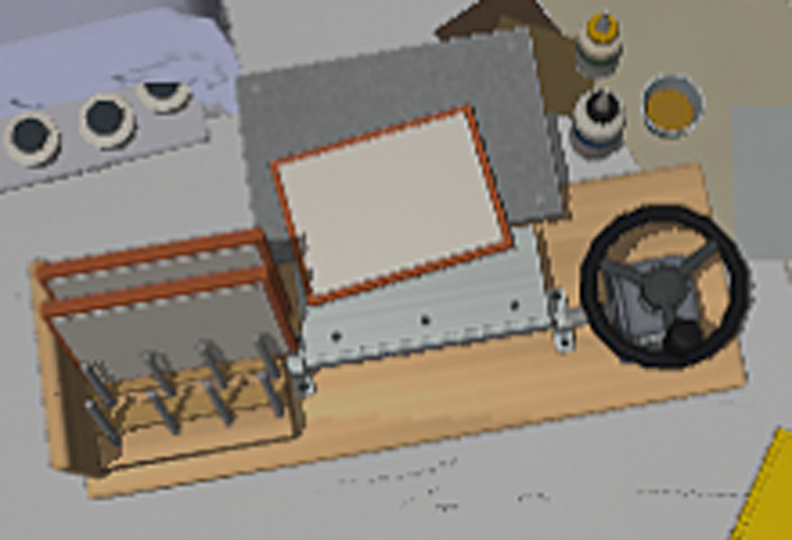

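The crop confirms a white-coated slab with terracotta edges, askew on the board. Its crop corners are (272,163), (470,107), (512,243) and (312,303). The board corners are (238,77), (530,30) and (567,213), the wheel centre is about (666,287), and the grip is at (685,333).

```bash
python3 - <<'E'
from h import *
np.set_printoptions(precision=4,suppress=True)
d=r.get_image("top")
f=lambda p:np.array(p,float)/3.6+140
t=at_z(d,f([[272,163],[470,107],[512,243],[312,303]]),.062); print("tile",t, [np.linalg.norm(t[i]-t[i-1]) for i in range(4)],t.mean(0))
b=at_z(d,f([[238,77],[530,30],[567,213]]),.053); print("board",b,np.linalg.norm(b[0]-b[1]),np.linalg.norm(b[1]-b[2]))
w=at_z(d,f([[580,287],[752,287],[666,203],[666,370]]),.100); print("wheel",w,(w[0]+w[1])/2,(w[2]+w[3])/2)
g=at_z(d,f([[685,330]]),.150);print("grip",g)
l=at_z(d,f([[303,372],[550,328]]),.063);print("lip",l,np.linalg.norm(l[0]-l[1]))
for n,a,c in(("tile LtoR",t[0]+t[3],t[1]+t[2]),("tileL",t[0],t[1]),("tileR",t[3],t[2]),("board",b[1],b[0]),("lip",l[1],l[0])):
    v=a-c; print(n,np.degrees(np.arctan2(-v[0],v[1])))
d=r.get_image("scene"); crop(d,165,140,365,290,4,"s1.png")
E
```

```text
tile [[ 0.6322  0.106   0.062 ]
 [ 0.6432 -0.0206  0.062 ]
 [ 0.5535 -0.029   0.062 ]
 [ 0.541   0.0967  0.062 ]] [np.float64(0.09166668038494963), np.float64(0.12709196593501346), np.float64(0.09014189949103153), np.float64(0.12629667958730587)] [0.5925 0.0383 0.062 ]
board [[ 0.6949  0.1189  0.053 ]
 [ 0.6887 -0.0682  0.053 ]
 [ 0.5672 -0.0664  0.053 ]] 0.18716035547700718 0.12148187273570775
wheel [[ 0.5121 -0.0603  0.1   ]
 [ 0.4923 -0.158   0.1   ]
 [ 0.551  -0.1201  0.1   ]
 [ 0.4551 -0.0985  0.1   ]] [ 0.5022 -0.1092  0.1   ] [ 0.5031 -0.1093  0.1   ]
grip [[ 0.469  -0.1065  0.15  ]]
lip [[ 0.5006  0.1092  0.063 ]
 [ 0.4976 -0.0409  0.063 ]] 0.15005722716864475
tile LtoR 5.312178558489489
tileL 4.969193862636847
tileR 5.6573230445764375
board 178.1024290773958
lip 178.84841930582672
```

View pics/s1.png

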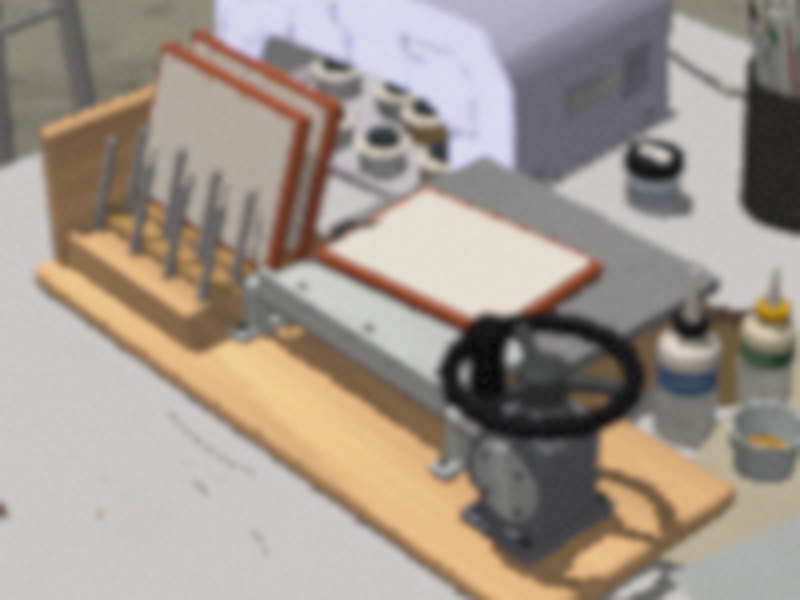

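```bash
python3 - <<'E'
from h import *
from scipy.optimize import least_squares
np.set_printoptions(precision=4,suppress=True)
T=r.get_image("top");S=r.get_image("scene")
ft=lambda p:np.array(p,float)/3.6+140
fs=lambda p:np.array(p,float)/4+[165,140]
def W(x,y,a,P):
    P=np.array(P,float);c,s=np.cos(a),np.sin(a); return np.c_[x+c*P[:,0]-s*P[:,1],y+s*P[:,0]+c*P[:,1],P[:,2]]
def st(p):
    x,y,a,bx,by,tx=p
    bd=[[bx+.124,by+.095,.053],[bx+.124,by-.095,.053],[bx,by-.095,.053]]
    lip=[[tx-.004,.075,.063],[tx-.004,-.075,.063]]
    wh=[[0,-.14,.101]]
    A=proj(T,W(x,y,a,bd+lip+wh))-ft([[238,77],[530,30],[567,213],[303,370],[550,326],[666,287]])
    B=proj(S,W(x,y,a,bd[:2]+lip[:1]+wh))-fs([[483,160],[717,280],[257,277],[542,376]])
    return np.r_[A.ravel(),B.ravel()]
s=least_squares(st,[.505,.03,-.02,.061,0,0],loss="soft_l1");print("station",s.x,np.degrees(s.x[2]));print(s.fun.reshape(-1,2))
def ti(p,cams=(1,1)):
    P=W(*p,[[.0475,.065,.062],[.0475,-.065,.062],[-.0475,-.065,.062],[-.0475,.065,.062]])
    A=proj(T,P)-ft([[272,161],[470,105],[514,243],[312,305]]);B=proj(S,P)-fs([[428,186],[603,263],[478,324],[317,250]])
    return np.r_[A.ravel()*cams[0],B.ravel()*cams[1]]
for c in((1,1),(1,0),(0,1)):
    q=least_squares(ti,[.59,.04,.09],args=(c,));print("tile",q.x,np.degrees(q.x[2]),ti(q.x).reshape(-1,2))
x,y,a=s.x[:3];c,sn=np.cos(a),np.sin(a)
E
```

```text
station [ 0.5072  0.0317 -0.0279  0.0613 -0.0013 -0.0026] -1.598577491329469
[[-0.5712  0.0416]
 [ 0.5791 -0.5583]
 [ 0.0839  0.6193]
 [ 0.9045 -0.6023]
 [ 0.9396 -0.0624]
 [-0.4348 -0.5081]
 [-0.4218 -0.8823]
 [ 0.4539  0.2012]
 [-1.626  -1.8001]
 [-0.5595  0.3214]]
tile [0.5933 0.0391 0.0738] 4.227547110893072 [[-0.9216 -0.8927]
 [ 0.49   -0.5323]
 [-0.1961  1.164 ]
 [-1.6905 -0.2954]
 [-0.582  -0.1863]
 [-0.2953  0.2624]
 [ 2.9655  3.4047]
 [-1.4108 -0.071 ]]
tile [0.5928 0.0379 0.0967] 5.5421760259850705 [[-0.6555 -0.0232]
 [ 0.414  -0.8996]
 [ 0.6805  0.5065]
 [-0.4436  0.3374]
 [-1.1532  0.1672]
 [-0.0293  0.1131]
 [ 4.0709  3.6259]
 [-1.3409  0.6631]]
tile [0.596  0.0424 0.0384] 2.200227869673077 [[-2.0448 -2.8773]
 [-0.1855 -0.5892]
 [-2.3752  1.4834]
 [-4.3576 -1.9905]
 [ 0.4552 -1.1984]
 [-0.6569 -0.0639]
 [ 1.4009  2.4224]
 [-1.2703 -1.7329]]
```

```bash
cat >> h.py <<'E'
from scipy.spatial.transform import Rotation as Ro
A0=np.radians(-1.5); O=np.array([.507,.0315])
def s2w(xs,ys,z): c,s=np.cos(A0),np.sin(A0); return np.array([O[0]+c*xs-s*ys,O[1]+s*xs+c*ys,z])
def w2s(p): c,s=np.cos(A0),np.sin(A0); d=np.array(p[:2])-O; return np.array([c*d[0]+s*d[1],-s*d[0]+c*d[1],p[2]])
def go(xs,ys,z,yaw=178.5):
    o=r.observe(); R=Ro.from_euler("xyz",o["eef_rot"],degrees=True); G=Ro.from_euler("xyz",[180,0,yaw],degrees=True)
    sh=R.inv().apply(s2w(xs,ys,z)-o["eef_pos"]); print("row",np.round(np.r_[sh,(R.inv()*G).as_rotvec(degrees=True)],4),"at",np.round(w2s(o["eef_pos"]),4),np.round(o["eef_rot"],2),np.round(o["force"],2),round(o["width"],4),o["time"])
E
python3 -c "
from h import *
go(.165,-.018,.29)"
```

```text
row [-6.33000e-01 -4.00700e-01 -5.65000e-02 -2.37000e-02 -3.10000e-03
 -1.72232e+01] at [-0.321   0.5521  0.2334] [-179.98    0.    161.28] [ 0.37 -0.01  1.35] 0.092 0.35
```

Call:
drive_tool(series=[[0,0,-0.057,0,0,-6],[-0.1,-0.063,-0.057,0,0,-12],[-0.2,-0.126,-0.057,0,0,-17.2],[-0.3,-0.19,-0.057,0,0,-17.2],[-0.4,-0.253,-0.057,0,0,-17.2],[-0.5,-0.316,-0.057,0,0,-17.2],[-0.633,-0.4,-0.057,0,0,-17.2],[-0.633,-0.4,-0.057,0,0,-17.2]], gripper=0.6)

```text
time: 1.02
eef_pos: [0.3847, 0.3639, 0.2864]
eef_rot: [180.0, 0.0, 178.5]
force: [-0.3, -0.0, -1.2]
width: 0.0553
grip_force: 0.0
```

```bash
python3 -c "
from h import *
go(.165,-.018,.29)"
```

```text
row [-0.296  -0.347  -0.0036  0.0219  0.023  -0.0058] at [-0.131   0.3291  0.2864] [1.7998e+02 2.0000e-02 1.7849e+02] [-0.33 -0.04 -1.22] 0.0553 1.0167
```

Call:
drive_tool(series=[[-0.296,-0.347,0,0,0,0],[-0.296,-0.347,0,0,0,0],[-0.296,-0.347,0,0,0,0],[-0.296,-0.347,0,0,0,0],[-0.296,-0.347,0,0,0,0],[-0.296,-0.347,0,0,0,0],[-0.296,-0.347,0,0,0,0],[-0.296,-0.347,0,0,0,0]])

```text
time: 1.68
eef_pos: [0.5944, 0.1043, 0.2863]
eef_rot: [180.0, 0.0, 178.5]
force: [0.6, 0.4, 0.6]
width: 0.055
grip_force: 0.0
```

Call:
drive_tool(series=[[0,0,0,0,0,0]])

```text
time: 1.77
eef_pos: [0.5971, 0.1009, 0.286]
eef_rot: [-179.9, 0.1, 178.3]
force: [-0.8, 0.3, 0.1]
width: 0.0549
grip_force: 0.0
```

```bash
python3 -c "
from h import *
go(.165,-.018,.29)"
```

```text
row [-0.0771 -0.0894 -0.0037 -0.1134  0.1272 -0.241 ] at [0.0883 0.0717 0.286 ] [-1.7989e+02  1.3000e-01  1.7826e+02] [-0.81  0.29  0.09] 0.0549 1.7667
```

Call:
drive_tool(series=[[-0.077,-0.089,0,0,0,0],[-0.077,-0.089,0,0,0,0],[-0.077,-0.089,0,0,0,0],[-0.077,-0.089,0.03,0,0,0],[-0.077,-0.089,0.07,0,0,0],[-0.077,-0.089,0.11,0,0,0],[-0.077,-0.089,0.136,0,0,0],[-0.077,-0.089,0.136,0,0,0]])

```text
time: 2.43
eef_pos: [0.6639, 0.0153, 0.1438]
eef_rot: [-180.0, -0.6, 178.5]
force: [-1.8, 0.9, 0.3]
width: 0.0551
grip_force: 0.0
```

Call:
drive_tool(series=[[0,0,0,0,0,0],[0,0,0,0,0,0]])

```text
time: 2.6
eef_pos: [0.6692, 0.0155, 0.1521]
eef_rot: [180.0, 0.1, 178.5]
force: [-0.6, 0.3, 1.4]
width: 0.0554
grip_force: 0.0
```

```bash
python3 -c "
from h import *
go(.165,-.018,.075)
d=r.get_image('scene');crop(d,165,90,365,290,3,'s2.png')"
```

```text
row [-0.0023 -0.0063  0.0771  0.0085  0.1307 -0.013 ] at [ 0.1625 -0.0117  0.1521] [1.7999e+02 1.3000e-01 1.7849e+02] [-0.6   0.26  1.4 ] 0.0554 2.6
```

View pics/s2.png

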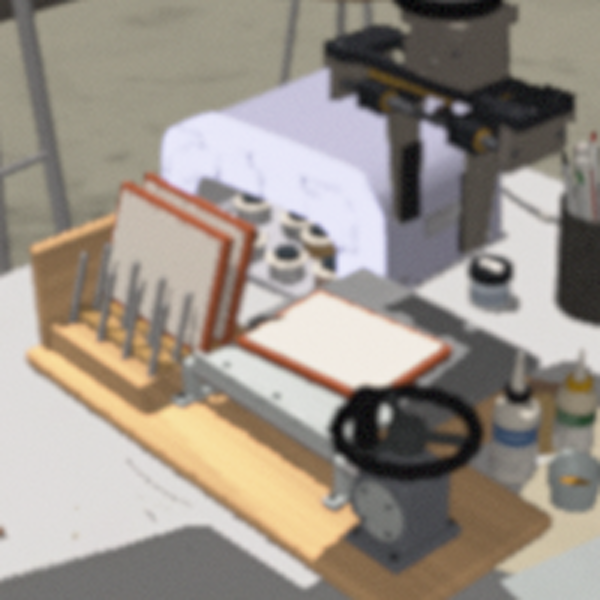

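```bash
python3 -c "
from h import *
d=r.get_image('top')
for z in (0,.1,.15): print(z,at_z(d,[[204,160],[192,80],[203,130]],z)[:,:2].round(3).tolist())
go(.165,-.018,.076)"
```

```text
0 [[0.719, 0.13], [0.939, 0.127], [0.797, 0.12]]
0.1 [[0.681, 0.117], [0.877, 0.115], [0.751, 0.109]]
0.15 [[0.663, 0.111], [0.847, 0.109], [0.728, 0.103]]
row [-0.0017 -0.0063  0.0769  0.0119  0.2308 -0.0115] at [ 0.163  -0.0117  0.1529] [179.99   0.23 178.49] [-0.05  0.44  0.34] 0.0551 2.7
```

Call:
drive_tool(series=[[0,-0.009,0.01,0,0,0],[0,-0.009,0.03,0,0,0],[0,-0.009,0.05,0,0,0],[0,-0.009,0.065,0,0,0],[0,-0.009,0.075,0,0,0],[0,-0.009,0.076,0,0,0],[0,-0.009,0.076,0,0,0]], gripper=0.5)

```text
time: 3.28
eef_pos: [0.6679, 0.006, 0.0743]
eef_rot: [-180.0, 0.0, 178.5]
force: [0.3, -0.2, 0.0]
width: 0.046
grip_force: 0.0
```

```bash
python3 -c "
from h import *
go(.12,-.021,.076)"
```

```text
row [ 0.0415  0.0003 -0.0017 -0.0053  0.0034 -0.0313] at [ 0.1615 -0.0213  0.0743] [-179.99    0.    178.47] [ 0.31 -0.18  0.03] 0.046 3.2833
```

Call:
drive_tool(series=[[0.008,0,-0.001,0,0,0],[0.014,0,-0.001,0,0,0],[0.02,0,-0.001,0,0,0],[0.026,0,-0.001,0,0,0],[0.032,0,-0.001,0,0,0],[0.038,0,-0.001,0,0,0],[0.042,0,-0.001,0,0,0],[0.046,0,-0.001,0,0,0]])

```text
time: 3.95
eef_pos: [0.6213, 0.0075, 0.0753]
eef_rot: [180.0, 0.0, 178.5]
force: [0.6, 0.3, 0.4]
width: 0.0458
grip_force: 0.5
```

Call:
drive_tool(series=[[0.002,0,0,0,0,0],[0.004,0,0,0,0,0],[0.005,0,0,0,0,0]])

```text
time: 4.2
eef_pos: [0.6166, 0.0076, 0.0751]
eef_rot: [180.0, -0.0, 178.5]
force: [1.5, -0.2, 0.8]
width: 0.0459
grip_force: 0.5
```

```bash
python3 -c "
from h import *
go(.105,-.021,.075)
d=r.get_image('top');crop(d,140,140,360,290,3.6,'t2.png')"
```

```text
row [ 0.0052 -0.      0.0001  0.0005 -0.0012 -0.0261] at [ 0.1102 -0.021   0.0751] [180.    -0.   178.47] [ 1.53 -0.19  0.78] 0.0459 4.2
```

View pics/t2.png

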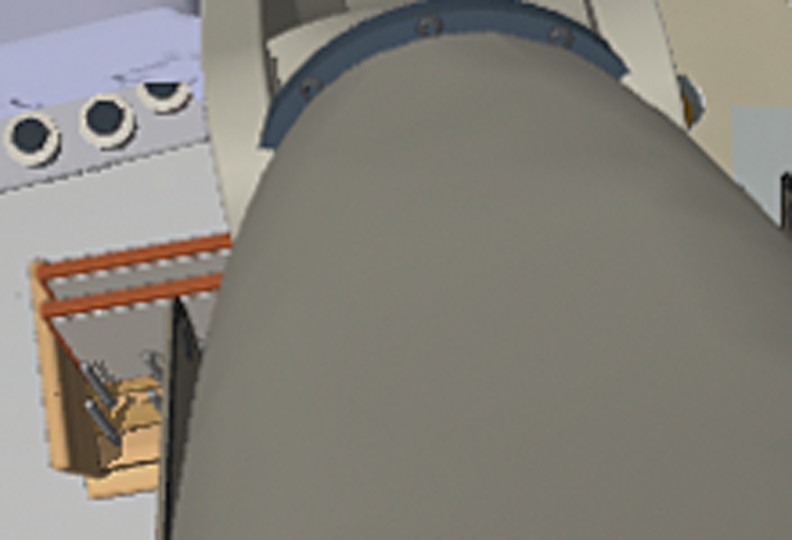

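The arm hides the tile in this view, so I'll push on by feel in small steps.

Call:
drive_tool(series=[[0.001,0,0,0,0,0],[0.002,0,0,0,0,0],[0.003,0,0,0,0,0],[0.004,0,0,0,0,0]])

```text
time: 4.58
eef_pos: [0.6131, 0.0078, 0.0752]
eef_rot: [180.0, 0.0, 178.5]
force: [1.9, 1.3, -1.2]
width: 0.0462
grip_force: 1.0
```

Call:
drive_tool(series=[[0.001,0,0,0,0,0],[0.002,0,0,0,0,0],[0.002,0,0,0,0,0]])

```text
time: 4.83
eef_pos: [0.6127, 0.0079, 0.0758]
eef_rot: [180.0, 0.2, 178.5]
force: [6.4, 0.4, -2.0]
width: 0.046
grip_force: 3.3
```

Call:
drive_tool(series=[[0.001,0,0,0,0,0],[0.002,0,0,0,0,0],[0.002,0,0,0,0,0]])

```text
time: 5.08
eef_pos: [0.6126, 0.0079, 0.0765]
eef_rot: [180.0, 0.5, 178.5]
force: [10.5, -0.5, -1.6]
width: 0.0461
grip_force: 5.3
```

Call:
drive_tool(series=[[0,0,0,0,0,0],[0,0,0,0,0,0],[0,0,0,0,0,0],[-0.004,0,0,0,0,0],[-0.008,0,0,0,0,0]])

```text
time: 5.5
eef_pos: [0.6164, 0.0076, 0.0751]
eef_rot: [-180.0, -0.1, 178.5]
force: [-0.2, -0.0, 0.4]
width: 0.046
grip_force: 0.0
```

```bash
python3 -c "
from h import *
go(.12,-.021,.075)
d=r.get_image('scene');crop(d,215,170,345,250,6,'s3.png')"
```

```text
row [-0.01    0.      0.0001 -0.0058 -0.0632 -0.0175] at [ 0.11   -0.021   0.0751] [-1.7999e+02 -6.0000e-02  1.7848e+02] [-0.15 -0.02  0.43] 0.046 5.5
```

View pics/s3.png

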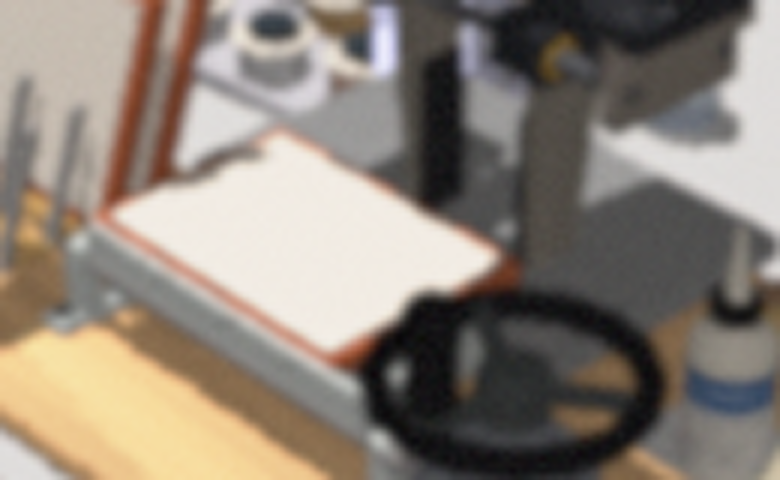

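The tile's near edge lies along the lip, from (105,215) to (340,360), so it is seated square. Next is the grip.

Call:
drive_tool(series=[[-0.008,0,0,0,0,0],[-0.01,0,-0.03,0,0,0],[-0.01,0,-0.07,0,0,0],[-0.01,0,-0.11,0,0,0],[-0.01,0,-0.15,0,0,0],[-0.01,0,-0.165,0,0,0],[0.02,-0.025,-0.165,0,0,0],[0.05,-0.05,-0.165,0,0,0]])

```text
time: 6.22
eef_pos: [0.5663, -0.0408, 0.2414]
eef_rot: [-180.0, 0.1, 178.6]
force: [-0.8, -1.1, -1.1]
width: 0.0455
grip_force: 0.0
```

```bash
python3 -c "
from h import *
go(-.036,-.14,.24)"
```

```text
row [ 0.0973 -0.0691  0.0011 -0.0065  0.1434  0.0985] at [ 0.0612 -0.0708  0.2414] [-1.7999e+02  1.4000e-01  1.7860e+02] [-0.77 -1.14 -1.13] 0.0455 6.2167
```

Call:
drive_tool(series=[[0.03,-0.02,0,0,0,0],[0.06,-0.045,0,0,0,0],[0.096,-0.069,0,0,0,0],[0.096,-0.069,0,0,0,0],[0.096,-0.069,0.01,0,0,0],[0.096,-0.069,0.03,0,0,0],[0.096,-0.069,0.05,0,0,0],[0.096,-0.069,0.05,0,0,0]])

```text
time: 6.88
eef_pos: [0.4665, -0.1065, 0.1866]
eef_rot: [179.9, -0.3, 178.5]
force: [-0.8, -0.5, -0.4]
width: 0.046
grip_force: 0.0
```

```bash
python3 -c "
from h import *
go(-.036,-.14,.131)
d=r.get_image('scene');crop(d,235,140,365,240,6,'s4.png')"
```

```text
row [-0.0012 -0.001   0.0556  0.0739 -0.2876 -0.0049] at [-0.0369 -0.139   0.1866] [179.93  -0.29 178.5 ] [-0.77 -0.54 -0.45] 0.046 6.8833
```

View pics/s4.png

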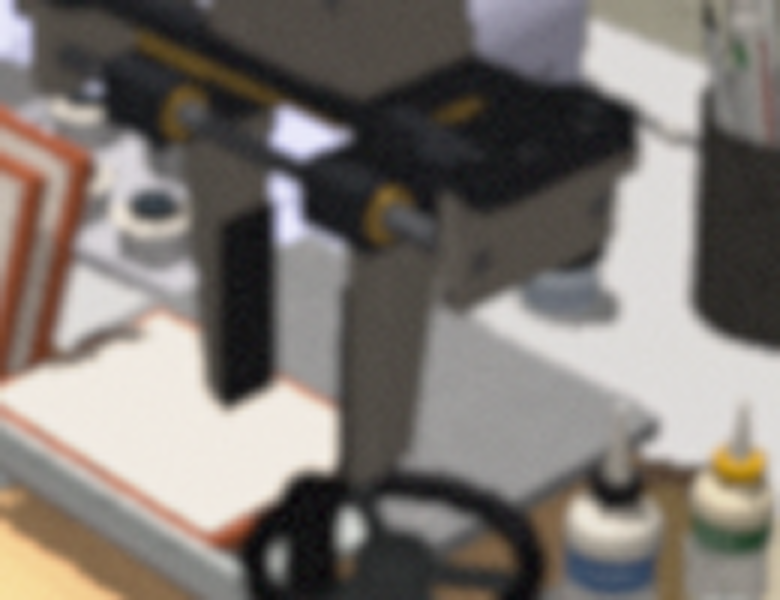

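Fingertips at (228,405) and (375,485) straddle the grip at (310,490). I descend and close.

Call:
drive_tool(series=[[0,0,0.02,0,0,0],[0,0,0.04,0,0,0],[0,0,0.052,0,0,0],[0,0,0.055,0,0,0],[0,0,0.055,0,0,0]])

```text
time: 7.35
eef_pos: [0.4681, -0.1071, 0.135]
eef_rot: [180.0, -0.1, 178.5]
force: [-0.3, -0.6, -0.4]
width: 0.0458
grip_force: 0.0
```

Call:
drive_tool(series=[[0,0,0,0,0,0],[0,0,0,0,0,0],[0,0,0,0,0,0],[0,0,0,0,0,0],[0,0,0,0,0,0],[0,0,0,0,0,0]], gripper=0.1, squeeze=10)

```text
time: 7.85
eef_pos: [0.4681, -0.1073, 0.1357]
eef_rot: [180.0, 0.1, 178.5]
force: [0.2, 2.9, 4.9]
width: 0.019
grip_force: 10.0
```

```bash
python3 -c "
from h import *
go(-.036,-.14,.131)
for k in range(1,5):
  a=np.radians(22.5*2*k); print(k)
"
```

```text
row [ 0.0008 -0.0002  0.0047  0.0142  0.0696 -0.0375] at [-0.0352 -0.1398  0.1357] [1.7999e+02 7.0000e-02 1.7846e+02] [0.21 2.93 4.85] 0.019 7.85
1
2
3
4
```

Call:
drive_tool(series=[[-0.0012,0.0093,0,0,0,0],[-0.0048,0.018,0,0,0,0],[-0.0105,0.0255,0,0,0,0],[-0.018,0.0312,0,0,0,0],[-0.0267,0.0348,0,0,0,0],[-0.036,0.036,0,0,0,0],[-0.0453,0.0348,0,0,0,0],[-0.054,0.0312,0,0,0,0]])

```text
time: 8.52
eef_pos: [0.5229, -0.0772, 0.1357]
eef_rot: [180.0, 0.0, 178.5]
force: [-2.9, 0.5, 7.2]
width: 0.0191
grip_force: 10.0
```

```bash
python3 -c "
from h import *
go(.018,-.14+.0312,.131)
d=r.get_image('scene');crop(d,215,120,345,220,6,'s5.png')
"
```

```text
row [ 0.0007 -0.0005  0.0047  0.0012  0.0017  0.0068] at [ 0.0187 -0.1083  0.1357] [180.     0.   178.51] [-2.85  0.48  7.21] 0.0191 8.5167
```

View pics/s5.png

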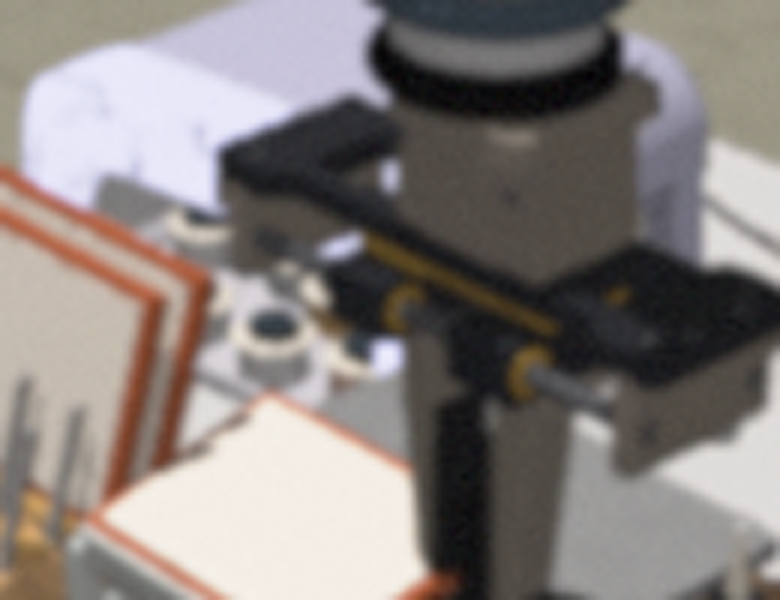

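The tile rises with the leaf and the forces are low, so I continue winding.

Call:
drive_tool(series=[[-0.0075,-0.0057,0,0,0,0],[-0.0132,-0.0132,0,0,0,0],[-0.0168,-0.0219,0,0,0,0],[-0.018,-0.0312,0,0,0,0],[-0.0168,-0.0405,0,0,0,0],[-0.0132,-0.0492,0,0,0,0],[-0.0075,-0.0567,0,0,0,0],[0,-0.0624,0,0,0,0]])

```text
time: 9.23
eef_pos: [0.5212, -0.1401, 0.1357]
eef_rot: [180.0, 0.1, 178.4]
force: [-0.4, 6.6, 6.5]
width: 0.0193
grip_force: 10.0
```

Call:
drive_tool(series=[[0.0087,-0.0036,0,0,0,0],[0.018,-0.0048,0,0,0,0],[0.0273,-0.0036,0,0,0,0],[0.036,0,0,0,0,0],[0.0435,0.0057,0,0,0,0],[0.0492,0.0132,0,0,0,0],[0.0528,0.0219,0,0,0,0],[0.054,0.0312,0,0,0,0]])

```text
time: 9.9
eef_pos: [0.4679, -0.1074, 0.1357]
eef_rot: [-179.9, 0.1, 178.5]
force: [4.2, -2.1, 4.4]
width: 0.0189
grip_force: 10.0
```

```bash
python3 -c "
from h import *
go(-.036,-.14,.131)
"
```

```text
row [ 5.000e-04 -1.000e-04  4.700e-03 -7.890e-02  1.092e-01 -9.500e-03] at [-0.0355 -0.1399  0.1357] [-1.7992e+02  1.1000e-01  1.7849e+02] [ 4.2  -2.12  4.42] 0.0189 9.9
```

Going well. Second turn.

Call:
drive_tool(series=[[-0.0012,0.0093,0,0,0,0],[-0.0048,0.018,0,0,0,0],[-0.0105,0.0255,0,0,0,0],[-0.018,0.0312,0,0,0,0],[-0.0267,0.0348,0,0,0,0],[-0.036,0.036,0,0,0,0],[-0.0453,0.0348,0,0,0,0],[-0.054,0.0312,0,0,0,0]])

```text
time: 10.57
eef_pos: [0.5222, -0.0768, 0.1356]
eef_rot: [-180.0, -0.1, 178.5]
force: [-2.3, 0.4, 10.4]
width: 0.019
grip_force: 10.0
```

Call:
drive_tool(series=[[-0.0075,-0.0057,0,0,0,0],[-0.0132,-0.0132,0,0,0,0],[-0.0168,-0.0219,0,0,0,0],[-0.018,-0.0312,0,0,0,0],[-0.0168,-0.0405,0,0,0,0],[-0.0132,-0.0492,0,0,0,0],[-0.0075,-0.0567,0,0,0,0],[0,-0.0624,0,0,0,0]])

```text
time: 11.23
eef_pos: [0.521, -0.1401, 0.1357]
eef_rot: [-180.0, 0.1, 178.5]
force: [0.9, 3.8, 8.8]
width: 0.0192
grip_force: 10.0
```

Call:
drive_tool(series=[[0.0087,-0.0036,0,0,0,0],[0.018,-0.0048,0,0,0,0],[0.0273,-0.0036,0,0,0,0],[0.036,0,0,0,0,0],[0.0435,0.0057,0,0,0,0],[0.0492,0.0132,0,0,0,0],[0.0528,0.0219,0,0,0,0],[0.054,0.0312,0,0,0,0]])

```text
time: 11.9
eef_pos: [0.4679, -0.1073, 0.1357]
eef_rot: [-179.9, 0.1, 178.5]
force: [4.9, -2.4, 5.6]
width: 0.019
grip_force: 10.0
```

Call:
drive_tool(series=[[0,0.001,0,0,0,0],[0,0.001,0,0,0,0],[0,0.001,0,0,0,0]])

```text
time: 12.15
eef_pos: [0.468, -0.1059, 0.1357]
eef_rot: [-180.0, 0.1, 178.5]
force: [1.2, 1.0, 7.1]
width: 0.0193
grip_force: 10.0
```

```bash
python3 -c "
from h import *
go(-.036,-.14,.131)
d=r.get_image('scene');crop(d,165,110,365,260,4,'s6.png')
"
```

```text
row [ 0.0007 -0.0016  0.0047 -0.0274  0.0742  0.0222] at [-0.0353 -0.1384  0.1357] [-1.7997e+02  7.0000e-02  1.7852e+02] [1.17 0.98 7.15] 0.0193 12.15
```

View pics/s6.png

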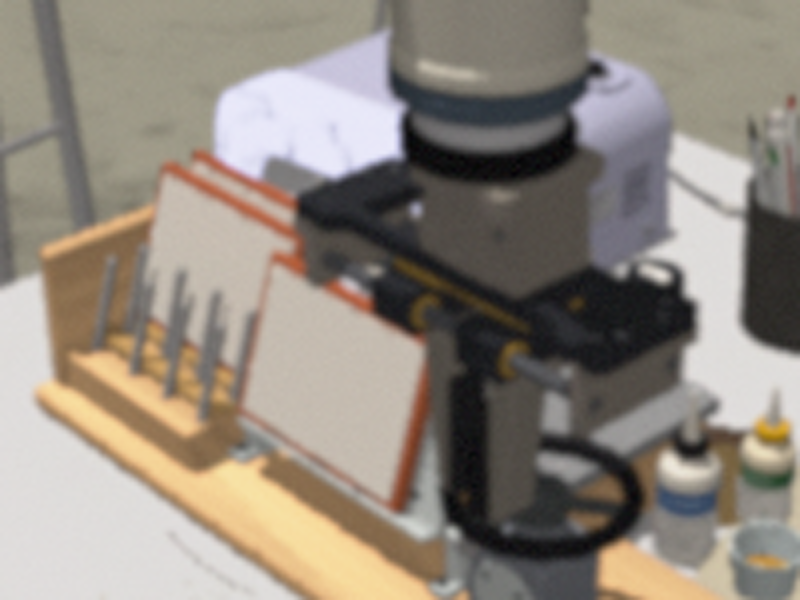

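The leaf is fully raised with the tile standing on the lip: its right edge runs (430,345)–(400,505), against its left end at (245,410). I release the grip and lift clear.

Call:
drive_tool(series=[[0,0,0,0,0,0],[0,0,0,0,0,0],[0,0,0,0,0,0],[0,0,-0.03,0,0,0],[0,0,-0.065,0,0,0],[0,0,-0.105,0,0,0],[0,0,-0.105,0,0,0]], gripper=0.4)

```text
time: 12.78
eef_pos: [0.4705, -0.1072, 0.2462]
eef_rot: [-179.9, 0.5, 178.5]
force: [2.1, -0.4, 1.7]
width: 0.0365
grip_force: 0.0
```

Call:
drive_tool(series=[[-0.02,0.016,0,0,0,0],[-0.048,0.043,0,0,0,0],[-0.048,0.043,0,0,0,0],[-0.048,0.043,0,0,0,0]], gripper=0)

```text
time: 13.12
eef_pos: [0.517, -0.0638, 0.2394]
eef_rot: [-180.0, -0.1, 178.6]
force: [-0.2, -0.6, -0.7]
width: 0.0123
grip_force: 0.0
```

```bash
python3 -c "
from h import *
go(.0125,-.096,.133)
d=r.get_image('scene'); cv2.imwrite('pics/ref.png',d['pixels'])
"
```

```text
row [-1.000e-04 -1.000e-03  1.064e-01 -4.200e-03 -7.000e-02  9.520e-02] at [ 0.0125 -0.095   0.2394] [-1.800e+02 -7.000e-02  1.786e+02] [-0.21 -0.64 -0.69] 0.0123 13.1167
```

Call:
drive_tool(series=[[0,-0.001,0.02,0,0,0],[0,-0.001,0.05,0,0,0],[0,-0.001,0.08,0,0,0],[0,-0.001,0.1,0,0,0],[0,-0.001,0.106,0,0,0],[0,-0.001,0.106,0,0,0]])

```text
time: 13.67
eef_pos: [0.5147, -0.0661, 0.1325]
eef_rot: [180.0, -0.2, 178.4]
force: [-1.2, -0.7, 0.5]
width: 0.0007
grip_force: 0.0
```

Call:
drive_tool(series=[[0,0.004,0,0,0,0],[0,0.008,0,0,0,0],[0,0.012,0,0,0,0],[0,0.016,0,0,0,0],[0,0.02,0,0,0,0],[0,0.024,0,0,0,0],[0,0.028,0,0,0,0],[0,0.032,0,0,0,0]])

```text
time: 14.33
eef_pos: [0.5177, -0.0333, 0.1343]
eef_rot: [-180.0, 0.0, 178.5]
force: [0.1, -1.0, 0.3]
width: 0.0004
grip_force: 0.7
```

```bash
python3 -c "
from h import *
go(.0125,-.064,.133)
a=cv2.imread('pics/ref.png').astype(int); d=r.get_image('scene')['pixels']
print(proj(r.get_image('scene'),[s2w(.02,.073,.139),s2w(.02,-.057,.139)]))
D=np.abs(d.astype(int)-a).sum(2)[165:245,215:285]; print([int(v) for v in (D>90).sum(0)])
"
```

```text
row [-0.0001  0.0005  0.0013 -0.0094  0.011  -0.0072] at [ 0.0124 -0.0645  0.1343] [-1.7999e+02  1.0000e-02  1.7849e+02] [ 0.06 -1.04  0.33] 0.0004 14.3333
[[236.16085195 173.27221242]
 [277.76400454 196.53412557]]
[0, 0, 0, 0, 0, 0, 0, 0, 0, 0, 0, 0, 0, 0, 0, 0, 0, 0, 0, 0, 0, 0, 0, 0, 0, 0, 0, 0, 0, 0, 0, 0, 0, 0, 0, 0, 0, 0, 16, 26, 29, 27, 27, 29, 29, 29, 27, 28, 28, 24, 24, 26, 40, 46, 44, 40, 37, 39, 51, 57, 59, 59, 58, 57, 53, 48, 45, 44, 43, 43]
```

Call:
drive_tool(series=[[0,0.003,0,0,0,0],[0,0.006,0,0,0,0],[0,0.009,0,0,0,0],[0,0.012,0,0,0,0],[0,0.015,0,0,0,0],[0,0.018,0,0,0,0]])

```text
time: 14.93
eef_pos: [0.5181, -0.0155, 0.1341]
eef_rot: [-180.0, -0.0, 178.5]
force: [0.6, -1.2, 0.1]
width: 0.0007
grip_force: 0.5
```

```bash
python3 -c "
from h import *
go(.0125,-.064,.133)
a=cv2.imread('pics/ref.png').astype(int); d=r.get_image('scene')['pixels']
D=np.abs(d.astype(int)-a).sum(2)[160:250,205:285]; print([int(v) for v in (D>90).sum(0)])
# bright/orange classification rows along the tile
h=cv2.cvtColor(d,cv2.COLOR_BGR2HSV)
for im in (a.astype(np.uint8),d): 
  for y in (190,200,205): print(y,[int(v) for v in im[y,205:285,0]-0])
"
```

```text
row [-0.0002 -0.0173  0.0011 -0.002  -0.0012 -0.0262] at [ 0.0123 -0.0467  0.1341] [-180.     -0.    178.47] [ 0.56 -1.17  0.07] 0.0007 14.9333
[0, 0, 0, 0, 0, 0, 0, 0, 0, 0, 0, 0, 0, 0, 1, 0, 5, 11, 10, 14, 18, 20, 19, 17, 14, 11, 7, 3, 1, 0, 1, 0, 0, 0, 0, 0, 0, 0, 0, 0, 0, 0, 11, 27, 29, 30, 29, 28, 29, 30, 30, 36, 40, 43, 47, 55, 59, 69, 71, 75, 77, 75, 74, 70, 63, 56, 52, 43, 42, 48, 52, 59, 56, 54, 50, 37, 21, 14, 14, 15]
190 [138, 148, 129, 107, 107, 104, 114, 142, 166, 171, 163, 143, 122, 118, 140, 148, 152, 165, 171, 169, 160, 139, 116, 98, 109, 142, 167, 173, 171, 172, 173, 173, 173, 171, 172, 172, 173, 173, 170, 173, 172, 173, 173, 171, 172, 173, 173, 173, 173, 174, 172, 173, 168, 157, 139, 111, 87, 72, 63, 70, 77, 90, 109, 127, 141, 148, 147, 147, 150, 148, 149, 147, 150, 147, 149, 149, 149, 149, 150, 148]
200 [96, 103, 108, 108, 98, 96, 90, 87, 90, 102, 108, 108, 109, 103, 89, 106, 136, 154, 153, 136, 112, 100, 119, 148, 169, 173, 175, 173, 172, 171, 174, 174, 172, 174, 172, 172, 173, 175, 174, 174, 172, 173, 173, 173, 172, 173, 173, 174, 173, 172, 172, 173, 171, 174, 17
[... 959 characters left out ...]
12, 102, 86, 88, 117, 152, 173, 176, 175, 176, 175, 176, 175, 178, 176, 176, 176, 175, 175, 175, 175, 176, 176, 176, 175, 175, 175, 176, 172, 155, 135, 127, 126, 125, 126, 125, 125, 127, 127, 127, 125, 125, 126, 126, 122, 116, 93, 73, 62, 50, 33, 36, 52, 65, 66, 70, 69, 68, 68, 68, 69, 86, 117, 143, 153, 154, 153, 152]
205 [100, 107, 105, 88, 84, 86, 89, 88, 92, 95, 105, 110, 104, 89, 91, 120, 154, 173, 175, 175, 176, 174, 176, 175, 176, 176, 175, 176, 174, 174, 176, 176, 176, 176, 175, 175, 175, 176, 174, 176, 171, 157, 137, 128, 136, 145, 151, 150, 146, 144, 141, 131, 126, 126, 125, 124, 107, 78, 53, 45, 50, 45, 30, 37, 50, 64, 69, 73, 70, 70, 73, 83, 99, 124, 138, 151, 152, 151, 152, 154]
```

The tile is sliding at about 1 N. I continue into the slot.

Call:
drive_tool(series=[[0,0.003,0,0,0,0],[0,0.006,0,0,0,0],[0,0.009,0,0,0,0],[0,0.012,0,0,0,0],[0,0.015,0,0,0,0],[0,0.018,0,0,0,0],[0,0.021,0,0,0,0],[0,0.024,0,0,0,0]])

```text
time: 15.65
eef_pos: [0.5188, 0.0085, 0.1342]
eef_rot: [-180.0, 0.0, 178.5]
force: [0.7, -1.8, 1.3]
width: 0.0004
grip_force: 0.6
```

Call:
drive_tool(series=[[0,0.003,0,0,0,0],[0,0.006,0,0,0,0],[0,0.009,0,0,0,0],[0,0.012,0,0,0,0],[0,0.015,0,0,0,0],[0,0.018,0,0,0,0],[0,0.021,0,0,0,0],[0,0.024,0,0,0,0]])

```text
time: 16.32
eef_pos: [0.5193, 0.0325, 0.1341]
eef_rot: [-180.0, -0.0, 178.5]
force: [-0.8, -0.9, 0.3]
width: 0.0004
grip_force: 0.4
```

```bash
python3 -c "
from h import *
go(.0125,.073,.133)
d=r.get_image('scene')['pixels']
for y in (178,185): print(y,[int(v) for v in d[y,185:285,0]])
"
```

```text
row [-0.0002  0.0716  0.0011 -0.001  -0.0105 -0.0236] at [0.0123 0.0014 0.1341] [-1.8000e+02 -1.0000e-02  1.7848e+02] [-0.78 -0.87  0.29] 0.0004 16.3167
178 [73, 72, 77, 76, 78, 87, 104, 104, 91, 81, 82, 80, 85, 99, 109, 118, 144, 156, 151, 161, 170, 175, 173, 161, 141, 123, 129, 160, 174, 176, 174, 175, 175, 176, 174, 174, 176, 174, 175, 178, 175, 176, 175, 172, 177, 176, 171, 158, 138, 127, 123, 119, 111, 96, 81, 65, 48, 45, 50, 52, 57, 60, 66, 68, 59, 41, 35, 47, 64, 70, 68, 70, 69, 71, 69, 67, 68, 74, 88, 123, 152, 180, 204, 211, 204, 190, 165, 121, 84, 69, 73, 124, 204, 244, 249, 249, 249, 248, 247, 243]
185 [77, 77, 77, 75, 93, 108, 102, 87, 81, 77, 82, 91, 106, 109, 106, 111, 114, 121, 148, 170, 176, 172, 154, 125, 108, 128, 154, 166, 172, 175, 176, 175, 174, 174, 174, 173, 174, 173, 176, 175, 175, 175, 174, 174, 175, 177, 172, 158, 136, 128, 123, 125, 125, 126, 125, 125, 125, 125, 126, 125, 123, 117, 95, 74, 61, 45, 37, 43, 58, 63, 67, 72, 66, 70, 67, 67, 73, 101, 157, 198, 211, 215, 215, 203, 171, 134, 125, 131, 140, 146, 148, 149, 149, 147, 149, 148, 150, 147, 147, 148]
```

Call:
drive_tool(series=[[0,0.003,0,0,0,0],[0,0.006,0,0,0,0],[0,0.009,0,0,0,0],[0,0.012,0,0,0,0],[0,0.015,0,0,0,0],[0,0.018,0,0,0,0],[0,0.021,0,0,0,0],[0,0.024,0,0,0,0]])

```text
time: 17.03
eef_pos: [0.52, 0.0565, 0.1341]
eef_rot: [-180.0, -0.0, 178.5]
force: [-0.9, 0.1, -0.3]
width: 0.0007
grip_force: 0.4
```

Call:
drive_tool(series=[[0,0.003,0,0,0,0],[0,0.006,0,0,0,0],[0,0.009,0,0,0,0],[0,0.012,0,0,0,0],[0,0.015,0,0,0,0],[0,0.018,0,0,0,0],[0,0.021,0,0,0,0],[0,0.024,0,0,0,0]])

```text
time: 17.7
eef_pos: [0.5207, 0.0805, 0.1341]
eef_rot: [180.0, 0.0, 178.5]
force: [0.3, -2.0, -0.1]
width: 0.0002
grip_force: 0.3
```

Call:
drive_tool(series=[[0,0.002,0,0,0,0],[0,0.004,0,0,0,0],[0,0.006,0,0,0,0],[0,0.008,0,0,0,0],[0,0.01,0,0,0,0],[0,0.012,0,0,0,0]])

```text
time: 18.2
eef_pos: [0.521, 0.0924, 0.1341]
eef_rot: [180.0, 0.0, 178.5]
force: [0.4, -0.8, 0.6]
width: 0.0004
grip_force: 0.4
```

```bash
python3 -c "
from h import *
go(.0125,.073,.133)
"
```

```text
row [-0.0001  0.0118  0.0011  0.0006  0.0008 -0.0266] at [0.0124 0.0612 0.1341] [180.     0.   178.47] [ 0.44 -0.82  0.63] 0.0004 18.2
```

Call:
drive_tool(series=[[0,0.001,0,0,0,0],[0,0.002,0,0,0,0],[0,0.003,0,0,0,0],[0,0.004,0,0,0,0],[0,0.005,0,0,0,0],[0,0.006,0,0,0,0],[0,0.007,0,0,0,0],[0,0.008,0,0,0,0]])

```text
time: 18.87
eef_pos: [0.5213, 0.0986, 0.1343]
eef_rot: [-179.8, 0.0, 178.5]
force: [1.1, -16.0, 3.8]
width: 0.0008
grip_force: 8.2
```

Call:
drive_tool(series=[[0,0.001,0,0,0,0],[0,0.002,0,0,0,0],[0,0.003,0,0,0,0],[0,0.003,0,0,0,0]])

```text
time: 19.2
eef_pos: [0.5217, 0.099, 0.1346]
eef_rot: [-179.6, 0.0, 178.6]
force: [1.8, -27.2, 7.5]
width: 0.0006
grip_force: 14.0
```

Call:
drive_tool(series=[[0,-0.003,0,0,0,0],[0,-0.01,0,0,0,0],[0,-0.02,0,0,0,0],[0,-0.04,0,0,0,0],[0,-0.07,0,0,0,0],[0,-0.1,0,0,0,0],[0,-0.12,-0.03,0,0,0],[0,-0.12,-0.06,0,0,0]])

```text
time: 19.87
eef_pos: [0.5163, -0.0198, 0.1933]
eef_rot: [-180.0, -0.2, 178.4]
force: [1.5, 0.1, -0.4]
width: 0.0006
grip_force: 0.0
```

```bash
cat > chk.py <<'E'
from h import *
np.set_printoptions(precision=1,suppress=True)
go(.0125,-.06,.2)
d=r.get_image('scene'); im=d['pixels'].astype(int)
sat=im[:,:,2]-im[:,:,0]   # red minus blue: terracotta high
# tile frame at home: toe at (-.0076-.0003+.001, .0475-.001), lean
def pt(s,y,n): return s2w(-.0070+.309*s-.951*n, y, .0465+.951*s+.309*n)
for off in (0,22e-3):
  for s in (.07,.08,.088):
    ys=np.arange(.06,.1,.002); P=np.array([pt(s,y,.0045)+[off,0,0] for y in ys])
    q=proj(d,P); v=cv2.remap(sat.astype(np.float32),q[:,0].astype(np.float32).reshape(1,-1),q[:,1].astype(np.float32).reshape(1,-1),cv2.INTER_LINEAR)[0]
    print(off,s,v.round().astype(int))
print(ys)
for off in (0,.022):   # across the top edge, in z at given y
  for y in (.1,.145,.19):
    zs=np.arange(.08,.11,.002); P=np.array([pt(z,y,.0045)+[off,0,0] for z in zs]); q=proj(d,P)
    v=cv2.remap(sat.astype(np.float32),q[:,0].astype(np.float32).reshape(1,-1),q[:,1].astype(np.float32).reshape(1,-1),cv2.INTER_LINEAR)[0]; print(off,y,v.round().astype(int))
E
python3 chk.py
```

```text
row [-0.  -0.  -0.  -0.  -0.2 -0.1] at [ 0.  -0.1  0.2] [-180.    -0.2  178.4] [ 1.5  0.1 -0.4] 0.0006 19.8667
0 0.07 [56 54 49 41 31 22 21 23 30 42 60 72 83 77 67 50 37 28 24 22 21]
0 0.08 [76 76 69 53 38 26 23 25 30 41 53 70 81 79 68 50 37 26 23 21 22]
0 0.088 [78 81 68 53 38 28 24 26 31 42 56 71 80 83 71 59 49 44 41 38 36]
0.022 0.07 [65 65 53 39 29 24 25 32 42 59 74 81 76 62 46 33 27 24 26 32 42]
0.022 0.08 [70 81 73 60 44 33 28 33 39 54 69 79 76 64 49 35 28 26 27 34 42]
0.022 0.088 [77 82 70 55 39 31 27 30 39 52 68 82 78 70 55 46 40 39 40 40 39]
[0.1 0.1 0.1 0.1 0.1 0.1 0.1 0.1 0.1 0.1 0.1 0.1 0.1 0.1 0.1 0.1 0.1 0.1
 0.1 0.1 0.1]
0 0.1 [ 22  21  22  26  36  55  81 100  87  58  36  30  38  62  92]
0 0.145 [ 21  20  22  28  40  61  86 100  81  54  35  31  43  66  91]
0 0.19 [ 21  20  22  27  38  56  88 101  92  69  44  32  29  31  30]
0.022 0.1 [42 37 29 29 39 61 87 97 80 53 31 29 42 66 86]
0.022 0.145 [88 61 37 29 37 57 84 97 82 53 35 31 42 62 77]
0.022 0.19 [87 58 36 30 37 57 86 97 82 56 37 30 30 29 26]
```

The tile's right edge (y ≈ 84 mm) and top edge match those of the home racked tile to within about 2 mm, and it stands level. I let the arm settle, then hand in.

Call:
drive_tool(series=[[0,0,-0.03,0,0,0],[0,0,-0.03,0,0,0],[0,0,-0.03,0,0,0],[0,0,-0.03,0,0,0]])

```text
time: 20.25
eef_pos: [0.5178, -0.0167, 0.2237]
eef_rot: [180.0, -0.0, 178.5]
force: [0.4, 0.0, 0.9]
width: 0.0001
grip_force: 0.0
```

```bash
python3 -c "
from bench import r
print(r.sign_off())"
```

```text
the job is handed in; nothing more can be done
None
```

The job is handed in, though sign-off returned no verdict: the tile was seated against the lip, wound up two full turns and pushed into the front slot until it stopped hard, its edges within about 2 mm of the racked tile behind it.

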